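Rack the tape rolls by width

ROBOT

A 6-joint arm with a two-finger parallel gripper is mounted at the origin on a cart in front of the work surface, level with it; the furniture and walls round the work are solid. World frame = base frame: x ahead of the robot, y to its left, z up, the work surface at z = 0. Lengths are in mm, angles in rad, forces in N, time in s.
With the tool pointing down it reaches from about 300 to 775 mm from the base axis. Payload 14.6 kg.
Tool frame: the origin (TCP) lies at the very end of the fingers, on their centre line; the grasp point (between the pads) lies 19 mm behind it; z points along the fingers, y is the line along which they close (so a half turn about z gives the same grasp; the last joint's range is limited). The gripper opens to 94 mm and grips with 3 to 60 N. Pads are 16 mm wide; open, the fingers measure 119 mm over their backs; the gripper's body (75 mm by 177 mm) begins 78 mm behind the grasp point.
Start: joints at [1.038, 0.3, 1.521, -0, 1.321, -0.067], TCP at [247.022, 491.396, 205.446] pointing down, gripper open.
Joint ranges: [-3.03, 3.03], [-0.79, 2.21], [0.23, 2.52], [-1.04, 4.18], [0, 3.07], [-2.55, 2.55]. Speed limits (rad/s): [2.22, 2.22, 2.57, 3.14, 3.14, 3.14].

INTERFACE

Orientations are given as [roll, pitch, yaw] about the fixed x, y, z axes, in that order (R = Rz(yaw) Ry(pitch) Rx(roll)).
In Python, from cell import manip gives the robot as it stands.
- The arm moves only by the tool servo_tool, never from a script. Its argument "motion" is a list that holds one entry, the list of rows, each a list of 7 numbers: the shift along the world's x, y, z as a fraction of full scale, then the turn, a rotation vector about the world's x, y, z as a fraction of full scale, then the closure, from 0 (fully open) to 1 (shut). In form: [[[x, y, z, rx, ry, rz, gripper], ...]]. A call has 1 to 10 rows; each row is the pose to reach, as a shift and turn from the pose commanded when the call began, turning the shorter way round; what a row does not reach only later rows make up. Full scale, the value 1, is 0.5 m for a shift and pi rad for a turn. A row lasts 1/10 s, in which the tool goes at most 50 mm and 8.59 degrees, less where a joint would pass 70% of its speed; a pose out of reach is approached as far as the arm can. A call with a number of a shift or a turn outside -1 to 1 is refused whole. A call with a gripper value outside its range is refused whole. The fingers move at their own pace and stop on an object; "newtons" is the grip in N (left out, the last holds). Time passes only in rows, so rows that repeat a pose let the fingers close. It gives the time, the measured TCP pose, the force, the opening and the grip force at its end, in the units of the state.
- manip.read_state(): the state, without advancing time (a new reading comes with each control period).
- manip.camera(name): name is "scene" or "top" or "wrist"; returns a dict with "frame" (400x640x3 uint8, red, green, blue), "range_z" (400x640 float32, mm along the optical axis (not along the pixel's ray), 0 where there is no reading), "vfov" (degrees; the focal length in pixels is half the picture's height over the tangent of half this angle, whatever the lens; pixels are square), "cx", "cy" (the principal point, pixels), "k1" (the pictures are not rectified: a ray, as slopes to the right and down, at radius r is drawn at 1 + k1 r^2 times it, then the intrinsics apply), "cam_to_world" (4x4, takes a point from camera to world coordinates). Camera axes: x right, y down, z forward; pixel columns grow to the right and rows downward; lengths in mm; the calibration is good to about 2 mm. A picture is of the moment at which its call begins.
- manip.sign_off(): hands the job in; it is judged then, once.
The state is a dict: "clock": time; "joints": joint angles; "qd": joint speeds; "effort": joint torques, N m; "eef_pos": TCP position; "eef_rot": TCP orientation; "wrist_force": force on the tool from outside, world axes, zero at the start; "moment": the same for the moment, N m; "finger_gap": finger opening in mm; "finger_force": force on a finger pad.
Only numpy, scipy, OpenCV 4.12 (cv2) and the standard library are available. Lean on these libraries where they do the work, as an engineer would, in place of code of your own. Each camera call takes 0.05 s, during which the arm holds its last target. There are 200 camera calls.

TASK

Put the four rolls of packing tape away on the pins of the white rack, one flat on each pin, lined up by width: the narrowest, which is the refill for the tape dispenser that stands at one end of the rack, on the pin nearest that dispenser, then wider and wider to the widest at the far end. Leave the date stamp standing where it is.

Things in the scene. Friction and masses are not known exactly. Their poses are not given: they have to be found in the camera images.
- roll_18: the narrowest of four rolls of buff packing tape on a cardboard core, lying flat on its end: 18 mm tall (the tape's width), 58 mm outside diameter, with an open bore of 26 mm right through. Origin: centre of its underside; z up along the bore. Rigid; grip it round the outside.
- roll_28: the second narrowest of four rolls of buff packing tape on a cardboard core, lying flat on its end: 28 mm tall (the tape's width), 58 mm outside diameter, with an open bore of 26 mm right through. Origin: centre of its underside; z up along the bore. Rigid; grip it round the outside.
- roll_38: the second widest of four rolls of buff packing tape on a cardboard core, lying flat on its end: 38 mm tall (the tape's width), 58 mm outside diameter, with an open bore of 26 mm right through. Origin: centre of its underside; z up along the bore. Rigid; grip it round the outside.
- roll_48: the widest of four rolls of buff packing tape on a cardboard core, lying flat on its end: 48 mm tall (the tape's width), 58 mm outside diameter, with an open bore of 26 mm right through. Origin: centre of its underside; z up along the bore. Rigid; grip it round the outside.
- pin_1: upright steel pin of the tape rack, at the left end of the row as the robot sees it: 10 mm diameter, 40 mm tall, tapered tip. Origin: its foot, level with the board's top, 16 mm above the table. pin_1 to pin_4 stand in order in a straight row, 95 mm apart, on a fixed white board 375 x 80 x 16 mm, long side along the row.
- pin_2: upright steel pin of the tape rack, second from the left: 10 mm diameter, 40 mm tall, tapered tip. Origin: its foot, level with the board's top, 16 mm above the table. See pin_1.
- pin_3: upright steel pin of the tape rack, third from the left: 10 mm diameter, 40 mm tall, tapered tip. Origin: its foot, level with the board's top, 16 mm above the table. See pin_1.
- pin_4: upright steel pin of the tape rack, at the right end: 10 mm diameter, 40 mm tall, tapered tip. Origin: its foot, level with the board's top, 16 mm above the table. See pin_1.
- tape_dispenser: heavy blue tape dispenser with a red hub, 41 x 169 x 88 mm (88 tall), fixed; it stands in line with the row of pins beyond the left or the right end of the rack, long side along the row, near end about 80 mm from the end pin. Origin: middle of its underside. (Another one stands far off by the left edge of the table.) A roll of white labels, 40 mm tall, lies beyond the other end.
- date_stamp: self-inking stamp with a green cap, 40 x 56 x 80 mm (80 tall), standing loose among the rolls; not to be moved. Origin: centre of its underside.
Mind the look-alikes: they are no part of the job. What is shaped like the roll_48 but orange is not meant.

How it is judged:
By the outcome, as a careful person would: the job done as asked, in the order asked, and still so for the second after the job is handed in, with the robot touching nothing.
It also fails if it takes over 88 s, if anything falls off the work surface, if the arm or the gripper's body presses on something with over 40 N, if the wrist force passes 120 N, or if a joint passes its speed limit or range.

## Working session

There is one attempt and no reset: what is moved stays moved. The work goes in short steps, Python scripts to look and compute and a tool call to move; the robot and the scene stay as the last step left them, time stands still between calls to the robot, and variables do not carry over. Pictures are saved under pics/ and viewed, at most 14 in all, crops included, and the job is handed in when it is done.

Besides the shell and the picture viewer there is one more tool, called after "Request:" as name(argument=value, ...) on one line, values as JSON. servo_tool: Moves the arm, as the interface text tells. Its arguments: {"type":"object","properties":{"motion":{"type":"array"},"newtons":{"type":"number"}},"required":["motion"]}

```bash
mkdir -p pics; ls
cat > h.py <<'E'
import numpy as np, cv2
from cell import manip
def shot(name,f):
    c=manip.camera(name); np.savez(''+f+'.npz',**c)
    cv2.imwrite('pics/'+f+'.png',c['frame'][:,:,::-1]); return c
def K(c):
    f=200/np.tan(np.radians(float(c['vfov']))/2); return np.array([[f,0,c['cx']],[0,f,c['cy']],[0,0,1.]])
def rays(c,uv):
    uv=np.asarray(uv,float).reshape(-1,1,2)
    s=cv2.undistortPoints(uv,K(c),np.array([float(c['k1']),0,0,0]))[:,0]
    return np.c_[s,np.ones(len(s))]
def on_plane(c,uv,z):
    T=c['cam_to_world']; d=rays(c,uv)@T[:3,:3].T; o=T[:3,3]
    return o+d*((z-o[2])/d[:,2])[:,None]
def cloud(c):
    v,u=np.mgrid[:400,:640]; r=rays(c,np.c_[u.ravel(),v.ravel()])*c['range_z'].reshape(-1,1)
    T=c['cam_to_world']; return (r@T[:3,:3].T+T[:3,3]).reshape(400,640,3)
E
python3 - <<'E'
from h import *
for n in('top','scene'):
    c=shot(n,n+'0'); print(n,c['vfov'],c['k1'],c['cam_to_world'].round(2).tolist())
s=manip.read_state();print(s)
E
```

```text
pics
top 53.63009996980372 -0.09352384413846529 [[-0.03, -0.98, 0.2, 323.39], [-1.0, 0.03, -0.0, -6.35], [-0.0, -0.2, -0.98, 1044.95], [0.0, 0.0, 0.0, 1.0]]
scene 55.156231022858215 -0.07403397907322604 [[0.46, -0.57, 0.68, -155.9], [-0.89, -0.29, 0.35, -356.73], [-0.0, -0.77, -0.64, 689.72], [0.0, 0.0, 0.0, 1.0]]
{'clock': 0.1, 'joints': array([ 1.03840575e+00,  3.00401481e-01,  1.52153766e+00,  2.26452377e-05,
        1.32070056e+00, -6.66028248e-02]), 'qd': array([-0.00024946, -0.00038941,  0.00102005, -0.00021278,  0.00073076,
        0.00048385]), 'effort': array([ 7.53161476e-04, -5.32648444e+01, -3.53291309e+01,  7.08883186e-02,
        2.34241365e-02, -4.59879004e-05]), 'eef_pos': array([246.89452435, 491.19778344, 204.94288518]), 'eef_rot': array([-3.14054939e+00, -9.15710535e-05,  2.67579924e+00]), 'wrist_force': array([0.98235373, 0.16032797, 1.04808674]), 'moment': array([-0.05704911, -0.02526133,  0.03842893]), 'finger_force': 0.0, 'finger_gap': 93.8056279749943}
```

View pics/top0.png

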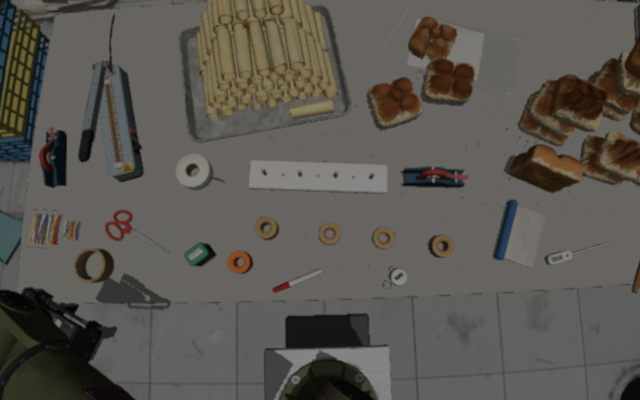

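View pics/scene0.png

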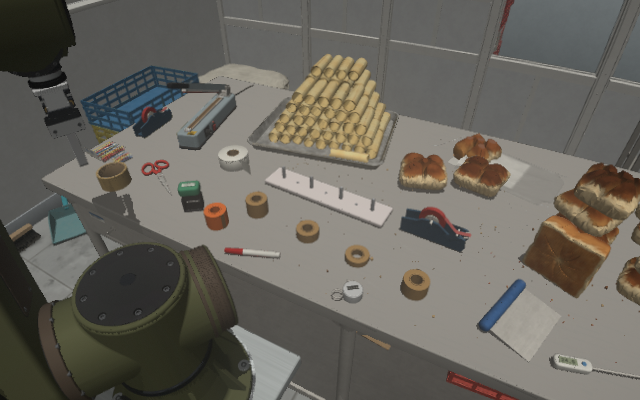

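The top view shows the four buff rolls at (265,228), (330,233), (383,238) and (442,245), with the pins from (264,172) to (373,177). The dispenser stands at the right end (434,177). The stamp is at (199,253) and the orange decoy at (239,262). So pin_4 gets roll_18 and pin_1 gets roll_48. Next I measure the rolls and pins.

Run:
```python
from h import *
c=dict(np.load('top0.npz')); P=cloud(c); hsv=cv2.cvtColor(c['frame'],cv2.COLOR_RGB2HSV)
print('tableZ',np.median(P[270:285,150:200,2]),np.median(P[200:210,300:400,2]))
T=c['cam_to_world']
for u,v in[(265,228),(330,233),(383,238),(442,245),(239,262),(199,253)]:
    w=np.zeros((400,640),np.uint8); w[v-18:v+19,u-18:u+19]=1
    h=np.percentile(P[...,2][w>0],95)
    m=(w>0)&(abs(P[...,2]-h)<5); 
    pts=np.argwhere(m)[:,::-1].astype(np.float32)
    (x,y),r=cv2.minEnclosingCircle(pts)
    m2=((w>0)&(hsv[...,1]>90)).astype(np.uint8)
    print((u,v),'h',h.round(1),'circ',on_plane(c,[(x,y)],h).round(1),'bbox world',P[m].min(0).round(),P[m].max(0).round(), m.sum(), hsv[v-11:v-5,u].mean(0).round())
# board
w=np.zeros((400,640),bool); w[150:200,240:395]=1
m=w&(hsv[...,1]<40)&(hsv[...,2]>150)
r=cv2.minAreaRect(np.argwhere(m)[:,::-1].astype(np.float32)); b=on_plane(c,cv2.boxPoints(r),16)
print('board',b.round(1).tolist(),b.mean(0),np.linalg.norm(np.diff(b,axis=0),axis=1), np.median(P[m][:,2]))
# pins: depth tops
for i in np.argwhere(w&(P[...,2]>35)): print(i[::-1],P[tuple(i)].round(),end=';')
cv2.imwrite('pics/c1.png',cv2.resize(c['frame'][150:280,180:480,::-1],(780,338),interpolation=cv2.INTER_CUBIC))
```

```text
tableZ -0.8219593410034349 -1.0183715463834915
(265, 228) h 49.1 circ [[457.8 146.4  49.1]] bbox world [431. 120.  44.] [486. 174.  52.] 309 [ 17. 116.  99.]
(330, 233) h 28.6 circ [[439.9 -15.5  28.6]] bbox world [413. -44.  24.] [466.  11.  32.] 297 [ 18. 105. 108.]
(383, 238) h 18.5 circ [[ 425.6 -156.2   18.5]] bbox world [ 397. -184.   14.] [ 455. -129.   22.] 297 [ 18. 106. 105.]
(442, 245) h 38.9 circ [[ 397.6 -305.2   38.9]] bbox world [ 370. -333.   34.] [ 427. -277.   42.] 303 [ 17. 104. 105.]
(239, 262) h 48.8 circ [[371.  215.7  48.8]] bbox world [343. 188.  44.] [398. 245.  52.] 313 [ 12. 182. 126.]
(199, 253) h 80.5 circ [[390.8 311.9  80.5]] bbox world [364. 287.  76.] [417. 342.  84.] 310 [69. 82. 86.]
board [[1250.0, 1074.1, 16.0], [1250.0, 1074.1, 16.0], [1250.0, 1074.1, 16.0], [1250.0, 1074.1, 16.0]] [1250.02722947 1074.07637605   16.        ] [0. 0. 0.] nan
  return _methods._mean(a, axis=axis, dtype=dtype,
  ret = ret.dtype.type(ret / rcount)
```

View pics/c1.png

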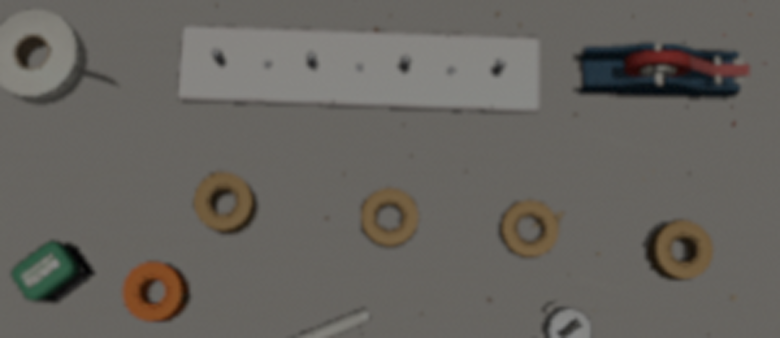

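Board heights and pin spacing (95 mm) check out. Roll heights are 48, 28, 18 and 38 mm from left to right.

Pins:

| Pin | x | y |
|---|---|---|
| pin_1 | 604 | 152 |
| pin_2 | 597.5 | 57.5 |
| pin_3 | 591.5 | −37 |
| pin_4 | 585.5 | −132 |

I'll start with roll_48, with the fingers closing along world x so they clear the neighbouring pins.

Request:
servo_tool(motion=[[[0.422,-0.688,-0.19,0,0,-0.3518,0],[0.422,-0.688,-0.19,0,0,-0.3518,0],[0.422,-0.688,-0.19,0,0,-0.3518,0],[0.422,-0.688,-0.19,0,0,-0.3518,0],[0.422,-0.688,-0.19,0,0,-0.3518,0],[0.422,-0.688,-0.19,0,0,-0.3518,0],[0.422,-0.688,-0.19,0,0,-0.3518,0],[0.422,-0.688,-0.19,0,0,-0.3518,0],[0.422,-0.688,-0.19,0,0,-0.3518,0],[0.422,-0.688,-0.19,0,0,-0.3518,0]]])

```text
clock: 1.1
eef_pos: [458.3, 146.0, 109.8]
eef_rot: [-3.14, 0.0, 1.568]
wrist_force: [-0.5, 0.5, 0.8]
finger_gap: 94.2
finger_force: 0.0
```

Request:
servo_tool(motion=[[[0,0,0,0,0,0,0],[0,0,0,0,0,0,0]]], newtons=25)

```text
clock: 1.3
eef_pos: [457.6, 148.6, 110.8]
eef_rot: [3.141, -0.0, 1.573]
wrist_force: [-0.5, 0.0, -0.2]
finger_gap: 94.3
finger_force: 0.0
```

Run:
```python
from h import *
c=shot('wrist','w1'); s=manip.read_state(); print(s['clock'],s['eef_pos'],s['eef_rot'])
P=cloud(c); m=(abs(P[...,2]-48)<4)&(np.hypot(P[...,0]-458,P[...,1]-147)<45)
print(m.sum()); 
if m.sum():
    (x,y),r=cv2.minEnclosingCircle(P[m][:,:2].astype(np.float32)); print(x,y,r,P[m].min(0),P[m].max(0))
```

```text
1.35 [457.58529775 148.63859586 110.81733926] [ 3.14112413e+00 -2.16445488e-04  1.57276430e+00]
3084
457.6278991699219 146.79429626464844 29.277538299560547 [428.73001936 117.72424543  44.05815412] [486.39005945 175.26073758  50.7636725 ]
```

View pics/w1.png

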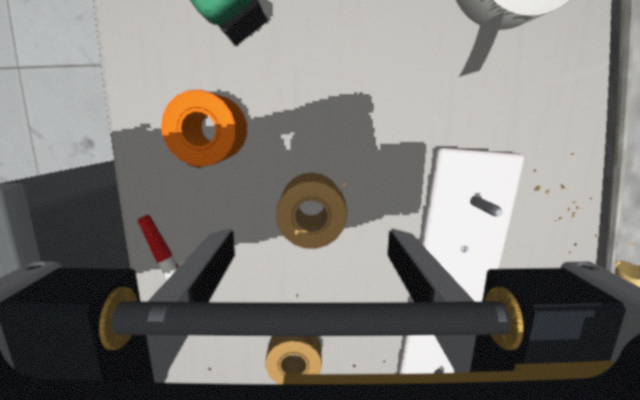

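The wrist view shows roll_48 at (312,210) between the fingers and nothing in their way. It measures (457.6, 146.8) with r = 29, which agrees with the top camera. Now I go down and grip.

Request:
servo_tool(motion=[[[0,0,-0.09,0,0,0,0],[0,0,-0.16,0,0,0,0],[0,0,-0.2,0,0,0,0],[0,0,-0.209,0,0,0,0],[0,0,-0.209,0,0,0,1],[0,0,-0.209,0,0,0,1],[0,0,-0.209,0,0,0,1],[0,0,-0.209,0,0,0,1],[0,0,-0.209,0,0,0,1],[0,0,-0.209,0,0,0,1]]], newtons=25)

```text
clock: 2.35
eef_pos: [458.3, 147.5, 6.5]
eef_rot: [3.141, -0.0, 1.571]
wrist_force: [-1.9, -0.3, 6.4]
finger_gap: 58.0
finger_force: 25.0
```

Request:
servo_tool(motion=[[[0,0,0,0,0,0,1],[0,0,0,0,0,0,1],[0,0,0,0,0,0,1]]])

```text
clock: 2.65
eef_pos: [458.3, 147.5, 6.5]
eef_rot: [3.141, -0.0, 1.571]
wrist_force: [-1.7, 0.0, 6.6]
finger_gap: 58.5
finger_force: 25.0
```

Gripped at 58 mm. Next I lift, then go over pin_1.

Request:
servo_tool(motion=[[[0,0,0.06,0,0,0,1],[0,0,0.13,0,0,0,1],[0.05,0,0.17,0,0,0,1],[0.12,0.005,0.17,0,0,0,1],[0.19,0.01,0.17,0,0,0,1],[0.25,0.011,0.17,0,0,0,1],[0.28,0.011,0.17,0,0,0,1],[0.291,0.011,0.17,0,0,0,1],[0.291,0.011,0.17,0,0,0,1],[0.291,0.011,0.17,0,0,0,1]]])

```text
clock: 3.65
eef_pos: [602.8, 152.9, 90.8]
eef_rot: [-3.141, 0.0, 1.571]
wrist_force: [0.3, -1.4, -0.5]
finger_gap: 58.7
finger_force: 25.0
```

Run:
```python
from h import *
c=shot('top','t1'); w=shot('wrist','w2'); s=manip.read_state(); print(s['clock'],s['eef_pos'],s['finger_gap'])
P=cloud(w); 
for r in [(604,152),(597.5,57.5),(591.5,-37)]:
    m=(P[...,2]>35)&(P[...,2]<60)&(np.hypot(P[...,0]-r[0],P[...,1]-r[1])<12); print(r,m.sum(),P[m].mean(0) if m.any() else '')
m=(abs(P[...,2]-136)<10)&(np.hypot(P[...,0]-604,P[...,1]-152)<45)
if m.any():print(cv2.minEnclosingCircle(P[m][:,:2].astype(np.float32)))
```

```text
3.75 [602.92112093 152.99054304  91.17275467] 58.50003011073261
(604, 152) 0 
(597.5, 57.5) 35 [599.41131729  56.82592219  55.38726849]
(591.5, -37) 0 
((602.6284790039062, 161.6752166748047), 41.410789489746094)
```

View pics/w2.png

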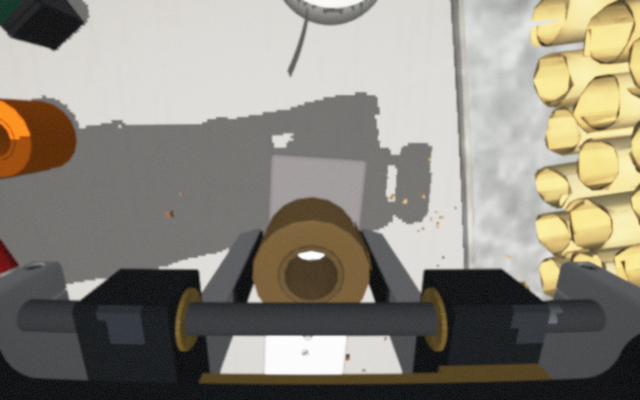

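The roll is held, with its bore over the pin. The wrist view puts pin_2 at (599.4, 56.8), about 2 mm from the top camera's value, well inside the ±8 mm fit. I'll lower in two stages.

Request:
servo_tool(motion=[[[0.002,0,-0.02,0,0,0,1],[0.002,0,-0.04,0,0,0,1],[0.002,0,-0.06,0,0,0,1],[0.002,0,-0.08,0,0,0,1],[0.002,0,-0.08,0,0,0,1]]])

```text
clock: 4.25
eef_pos: [603.6, 152.7, 48.9]
eef_rot: [-3.139, 0.001, 1.571]
wrist_force: [-0.2, 0.7, -0.2]
finger_gap: 58.4
finger_force: 25.0
```

Request:
servo_tool(motion=[[[0,0,-0.02,0,0,0,1],[0,0,-0.04,0,0,0,1],[0,0,-0.055,0,0,0,1],[0,0,-0.055,0,0,0,1],[0,0,-0.055,0,0,0,0],[0,0,-0.055,0,0,0,0],[0,0,-0.055,0,0,0,0],[0,0,-0.055,0,0,0,0],[0,0,-0.055,0,0,0,0],[0,0,-0.055,0,0,0,0]]])

```text
clock: 5.25
eef_pos: [604.6, 152.9, 23.5]
eef_rot: [3.141, -0.0, 1.571]
wrist_force: [-0.3, 0.6, -0.3]
finger_gap: 93.8
finger_force: 0.0
```

Now lift and go to roll_28.

Request:
servo_tool(motion=[[[0,0,0.08,0,0,0,0],[0,0,0.16,0,0,0,0],[-0.07,-0.07,0.17,0,0,0,0],[-0.15,-0.15,0.17,0,0,0,0],[-0.23,-0.23,0.14,0,0,0,0],[-0.3,-0.3,0.12,0,0,0,0],[-0.329,-0.337,0.1,0,0,0,0],[-0.329,-0.337,0.1,0,0,0,0],[-0.329,-0.337,0.1,0,0,0,0]]])

```text
clock: 6.15
eef_pos: [440.3, -15.9, 73.9]
eef_rot: [3.141, 0.0, 1.569]
wrist_force: [0.3, 0.4, 1.4]
finger_gap: 93.5
finger_force: 0.0
```

```bash
cat >> h.py <<'E'
def chk(f,xy,h):
    c=shot('wrist',f); s=manip.read_state(); print(s['clock'],s['eef_pos'].round(1),s['eef_rot'].round(3))
    P=cloud(c); m=(abs(P[...,2]-h)<4)&(np.hypot(P[...,0]-xy[0],P[...,1]-xy[1])<45)
    print('roll',m.sum(),cv2.minEnclosingCircle(P[m][:,:2].astype(np.float32)) if m.any() else '')
    for p in [(604,152),(598,57.5),(592,-37),(586,-132)]:
        m=(P[...,2]>35)&(P[...,2]<70)&(np.hypot(P[...,0]-p[0],P[...,1]-p[1])<36)
        if m.sum()>10: print('pin',p,m.sum(),P[m].mean(0).round(1),P[m].max(0).round(1),P[m].min(0).round(1))
E
python3 - <<'E'
from h import *
chk('w3',(440,-15.7),28)
E
```

```text
6.2 [440.8 -15.5  74. ] [3.14 0.   1.57]
roll 3523 ((439.2810363769531, -16.14766502380371), 29.313514709472656)
pin (604, 152) 935 [597.  124.5  48.8] [616.6 131.8  65.6] [581.  121.6  35. ]
pin (598, 57.5) 428 [596.7  56.6  47.8] [602.1  61.4  57.6] [593.4  52.   35. ]
pin (592, -37) 353 [590.7 -36.5  47.6] [596.8 -32.6  56.9] [587.2 -42.3  35.1]
```

View pics/w3.png

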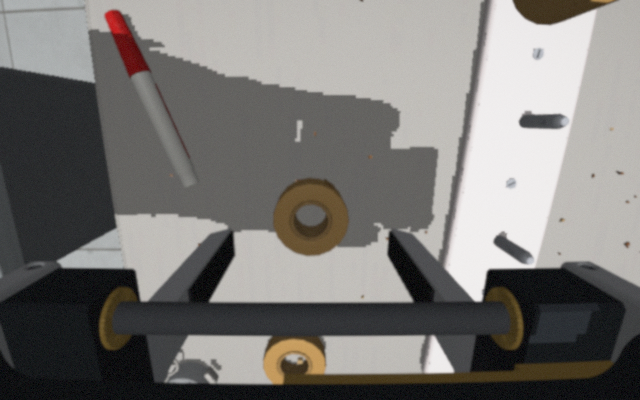

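roll_28 is centred under the fingers at (310,215), measured at (439.3, −16.1). Pins 2 and 3 are confirmed at (597.5, 57) and (591.8, −37). I grip and carry it to pin_3.

Request:
servo_tool(motion=[[[0,0,-0.07,0,0,0,0],[0,0,-0.12,0,0,0,0],[0,0,-0.136,0,0,0,0],[0,0,-0.136,0,0,0,1],[0,0,-0.136,0,0,0,1],[0,0,-0.136,0,0,0,1],[0,0,-0.136,0,0,0,1],[0,0,-0.136,0,0,0,1],[0,0,-0.136,0,0,0,1],[0,0,-0.136,0,0,0,1]]])

```text
clock: 7.2
eef_pos: [440.4, -15.6, 6.0]
eef_rot: [3.141, 0.0, 1.57]
wrist_force: [-1.1, 1.2, 6.9]
finger_gap: 58.6
finger_force: 25.0
```

Request:
servo_tool(motion=[[[0,0,0.06,0,0,0,1],[0,0,0.13,0,0,0,1],[0.05,-0.01,0.17,0,0,0,1],[0.12,-0.02,0.17,0,0,0,1],[0.19,-0.03,0.17,0,0,0,1],[0.25,-0.04,0.17,0,0,0,1],[0.29,-0.042,0.17,0,0,0,1],[0.304,-0.042,0.17,0,0,0,1],[0.304,-0.042,0.17,0,0,0,1],[0.304,-0.042,0.17,0,0,0,1]]])

```text
clock: 8.2
eef_pos: [591.2, -36.5, 90.3]
eef_rot: [-3.141, -0.0, 1.571]
wrist_force: [-0.6, -0.8, -1.6]
finger_gap: 58.5
finger_force: 25.0
```

Request:
servo_tool(motion=[[[0,0,-0.02,0,0,0,1],[0,0,-0.04,0,0,0,1],[0,0,-0.06,0,0,0,1],[0,0,-0.08,0,0,0,1],[0,0,-0.08,0,0,0,1]]])

```text
clock: 8.7
eef_pos: [591.1, -36.5, 48.5]
eef_rot: [-3.139, -0.0, 1.571]
wrist_force: [-0.4, 0.1, -0.6]
finger_gap: 58.4
finger_force: 25.0
```

Request:
servo_tool(motion=[[[0,0,-0.02,0,0,0,1],[0,0,-0.04,0,0,0,1],[0,0,-0.055,0,0,0,1],[0,0,-0.055,0,0,0,1],[0,0,-0.055,0,0,0,0],[0,0,-0.055,0,0,0,0],[0,0,-0.055,0,0,0,0],[0,0,-0.055,0,0,0,0],[0,0,-0.055,0,0,0,0],[0,0,-0.055,0,0,0,0]]])

```text
clock: 9.7
eef_pos: [592.0, -36.6, 23.0]
eef_rot: [3.142, 0.0, 1.571]
wrist_force: [0.6, -0.1, 0.4]
finger_gap: 93.7
finger_force: 0.0
```

Request:
servo_tool(motion=[[[0,0,0.08,0,0,0,0],[0,0,0.16,0,0,0,0],[-0.07,-0.06,0.17,0,0,0,0],[-0.15,-0.12,0.17,0,0,0,0],[-0.23,-0.18,0.14,0,0,0,0],[-0.3,-0.22,0.12,0,0,0,0],[-0.332,-0.239,0.1,0,0,0,0],[-0.332,-0.239,0.1,0,0,0,0],[-0.332,-0.239,0.1,0,0,0,0]]])

```text
clock: 10.6
eef_pos: [426.7, -156.1, 73.5]
eef_rot: [3.141, 0.0, 1.57]
wrist_force: [0.5, -0.6, 0.0]
finger_gap: 94.0
finger_force: 0.0
```

Run:
```python
from h import *
chk('w4',(425.8,-156.3),18)
```

```text
10.65 [ 427.1 -155.9   73.6] [3.14  0.    1.571]
roll 3276 ((424.8339538574219, -158.37225341796875), 29.69796371459961)
pin (592, -37) 6549 [588.5 -38.4  43.4] [620.9  -9.7  58.3] [561.4 -67.3  35. ]
pin (586, -132) 371 [ 584.1 -132.    47.5] [ 589.6 -127.9   56.9] [ 581.3 -137.2   35.1]
```

View pics/w4.png

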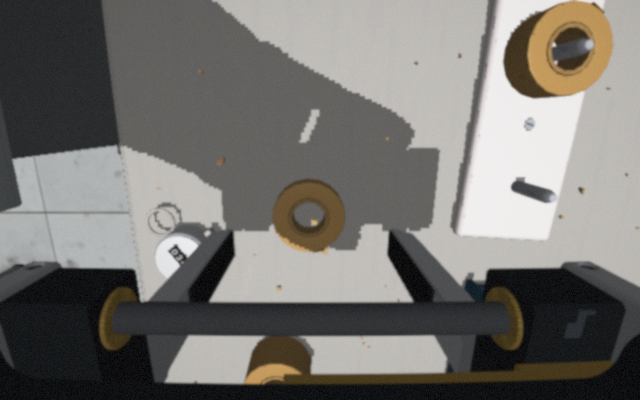

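roll_28 sits on pin_3. roll_18 is at (310,215), and the white timer near (180,255) is close to the left finger, so I check that clearance.

Run:
```python
from h import *
c=dict(np.load('top0.npz'));P=cloud(c)
m=(P[...,2]>5)&(P[...,2]<60)&(P[...,0]>300)&(P[...,0]<392)&(P[...,1]<-130)&(P[...,1]>-230)
print(P[m].min(0),P[m].max(0),m.sum())
m&=abs(P[...,1]+157)<14; print(P[m].round())
w=dict(np.load('w4.npz'));Q=cloud(w)
print(Q[250,205],Q[232,180],Q[219,163])
```

```text
[ 300.55788036 -210.54328775    6.6306242 ] [ 350.43317802 -149.37529136   29.11311222] 285
[[ 348. -169.   14.]
 [ 346. -167.   11.]
 [ 346. -169.   18.]
 [ 343. -167.   14.]
 [ 343. -168.   19.]
 [ 335. -171.   19.]
 [ 333. -169.   13.]
 [ 333. -170.   24.]
 [ 330. -168.   17.]
 [ 330. -170.   23.]
 [ 328. -167.    7.]
 [ 328. -168.   19.]
 [ 328. -169.   24.]
 [ 325. -167.   23.]
 [ 325. -169.   25.]
 [ 323. -166.    9.]
 [ 323. -167.   23.]
 [ 323. -169.   23.]
 [ 320. -167.   21.]
 [ 320. -169.   26.]
 [ 320. -171.   27.]
 [ 318. -167.   18.]
 [ 318. -169.   25.]
 [ 315. -158.   12.]
 [ 315. -160.   11.]
 [ 315. -162.   16.]
 [ 315. -165.   14.]
 [ 315. -168.   13.]
 [ 315. -169.   24.]
 [ 313. -155.   10.]
 [ 313. -168.   12.]
 [ 313. -169.   19.]
 [ 311. -152.   11.]
 [ 310. -170.   13.]
 [ 308. -152.   10.]
 [ 306. -149.   12.]
 [ 303. -150.   10.]
 [ 303. -152.   12.]
 [ 301. -151.   15.]]
[ 373.19847704 -147.00865474  107.13979609] [ 323.21576202 -168.59597254   20.97167888] [ 3.00496356e+02 -1.64452559e+02  7.26368494e-02]
```

There is 17 mm of clearance to the timer, so I grip roll_18 and carry it to pin_4 at (585.6, −132).

Request:
servo_tool(motion=[[[0,-0.002,-0.07,0,0,0,0],[0,-0.002,-0.12,0,0,0,0],[0,-0.002,-0.14,0,0,0,0],[0,-0.002,-0.14,0,0,0,1],[0,-0.002,-0.14,0,0,0,1],[0,-0.002,-0.14,0,0,0,1],[0,-0.002,-0.14,0,0,0,1],[0,-0.002,-0.14,0,0,0,1],[0,-0.002,-0.14,0,0,0,1],[0,-0.002,-0.14,0,0,0,1]]])

```text
clock: 11.65
eef_pos: [426.3, -157.2, 3.5]
eef_rot: [3.141, 0.0, 1.57]
wrist_force: [-1.1, 1.5, 6.5]
finger_gap: 56.9
finger_force: 25.0
```

Request:
servo_tool(motion=[[[0,0,0.06,0,0,0,1],[0,0,0.13,0,0,0,1],[0.05,0.01,0.17,0,0,0,1],[0.12,0.02,0.17,0,0,0,1],[0.19,0.03,0.17,0,0,0,1],[0.25,0.04,0.17,0,0,0,1],[0.3,0.05,0.17,0,0,0,1],[0.319,0.05,0.17,0,0,0,1],[0.319,0.05,0.17,0,0,0,1],[0.319,0.05,0.17,0,0,0,1]]])

```text
clock: 12.65
eef_pos: [584.6, -132.3, 87.8]
eef_rot: [-3.141, -0.0, 1.57]
wrist_force: [-0.5, 0.6, -0.3]
finger_gap: 56.8
finger_force: 25.0
```

Request:
servo_tool(motion=[[[0,0,-0.02,0,0,0,1],[0,0,-0.04,0,0,0,1],[0,0,-0.06,0,0,0,1],[0,0,-0.08,0,0,0,1],[0,0,-0.08,0,0,0,1]]])

```text
clock: 13.15
eef_pos: [584.6, -131.9, 46.0]
eef_rot: [-3.139, -0.001, 1.57]
wrist_force: [0.0, -0.3, -0.1]
finger_gap: 57.1
finger_force: 25.0
```

The gap reads 57 rather than 58 mm, so I check the roll in the grip before going lower.

Run:
```python
from h import *
c=shot('wrist','w5');s=manip.read_state();print(s['eef_pos'],s['finger_gap'])
cv2.imwrite('pics/w5c.png',cv2.resize(c['frame'][150:330,180:460,::-1],(700,450)))
```

```text
[ 585.09157442 -132.00881228   47.04671535] 56.93789988473752
```

View pics/w5c.png

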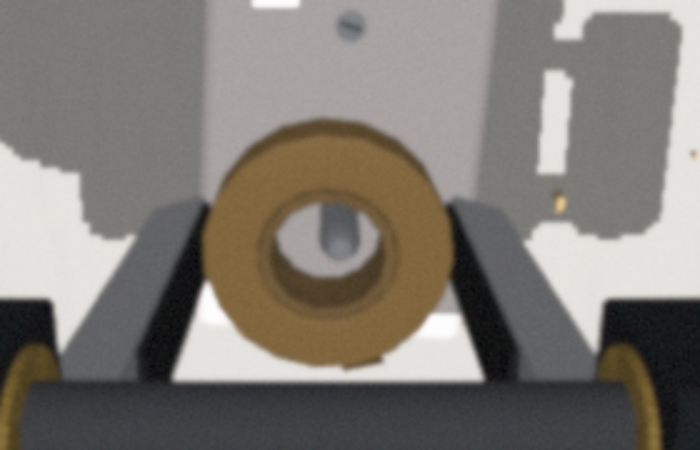

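The pin is visible inside the bore. Lower, release, then go to roll_38.

Request:
servo_tool(motion=[[[0,0,-0.02,0,0,0,1],[0,0,-0.04,0,0,0,1],[0,0,-0.055,0,0,0,1],[0,0,-0.055,0,0,0,1],[0,0,-0.055,0,0,0,0],[0,0,-0.055,0,0,0,0],[0,0,-0.055,0,0,0,0],[0,0,-0.055,0,0,0,0],[0,0,-0.055,0,0,0,0],[0,0,-0.055,0,0,0,0]]])

```text
clock: 14.2
eef_pos: [585.5, -132.1, 20.5]
eef_rot: [3.141, 0.0, 1.571]
wrist_force: [0.2, 0.0, -0.4]
finger_gap: 93.8
finger_force: 0.0
```

Request:
servo_tool(motion=[[[0,0,0.08,0,0,0,0],[0,0,0.17,0,0,0,0],[-0.09,0,0.19,0,0,0,0],[-0.18,-0.02,0.19,0,0,0,0],[-0.25,-0.09,0.19,0,0,0,0],[-0.31,-0.16,0.17,0,0,0,0],[-0.36,-0.24,0.15,0,0,0,0],[-0.374,-0.31,0.13,0,0,0,0],[-0.374,-0.346,0.12,0,0,0,0],[-0.374,-0.346,0.12,0,0,0,0]]])

```text
clock: 15.2
eef_pos: [398.3, -306.4, 79.9]
eef_rot: [-3.141, -0.0, 1.568]
wrist_force: [0.5, 0.3, 0.4]
finger_gap: 94.0
finger_force: 0.0
```

Request:
servo_tool(motion=[[[0,0,0,0,0,0,0],[0,0,0,0,0,0,0]]])

```text
clock: 15.4
eef_pos: [399.1, -304.0, 80.7]
eef_rot: [3.141, 0.0, 1.572]
wrist_force: [-0.1, 0.6, 0.3]
finger_gap: 93.9
finger_force: 0.0
```

Run:
```python
from h import *
chk('w6',(398.2,-305),38)
```

```text
15.45 [ 399.1 -304.1   80.8] [3.141 0.    1.572]
roll 3593 ((396.830322265625, -305.7703857421875), 29.34882164001465)
pin (586, -132) 36 [ 585.6 -155.5   35.4] [ 605.3 -150.5   36.2] [ 564.1 -160.5   35. ]
```

View pics/w6.png

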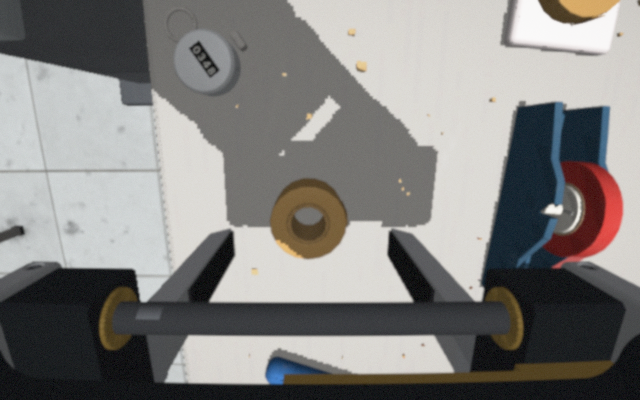

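roll_38 is centred and clear. I grip it and carry it round in front of the rack to pin_2 at (597.7, 57).

Request:
servo_tool(motion=[[[0,0,-0.07,0,0,0,0],[0,0,-0.12,0,0,0,0],[0,0,-0.15,0,0,0,0],[0,0,-0.15,0,0,0,0],[0,0,-0.15,0,0,0,1],[0,0,-0.15,0,0,0,1],[0,0,-0.15,0,0,0,1],[0,0,-0.15,0,0,0,1],[0,0,-0.15,0,0,0,1],[0,0,-0.15,0,0,0,1]]])

```text
clock: 16.45
eef_pos: [398.6, -305.2, 5.8]
eef_rot: [3.141, 0.0, 1.571]
wrist_force: [-2.2, 0.4, 5.7]
finger_gap: 57.1
finger_force: 24.8
```

Request:
servo_tool(motion=[[[0,0,0.06,0,0,0,1],[0,0,0.13,0,0,0,1],[0,0.05,0.17,0,0,0,1],[0.02,0.13,0.17,0,0,0,1],[0.04,0.22,0.17,0,0,0,1],[0.06,0.31,0.17,0,0,0,1],[0.08,0.4,0.17,0,0,0,1],[0.1,0.49,0.17,0,0,0,1],[0.12,0.55,0.17,0,0,0,1],[0.12,0.58,0.17,0,0,0,1]]])

```text
clock: 17.45
eef_pos: [459.0, -12.8, 90.5]
eef_rot: [3.141, -0.0, 1.573]
wrist_force: [0.3, -0.8, -0.8]
finger_gap: 57.2
finger_force: 24.8
```

Request:
servo_tool(motion=[[[0.04,0.06,0,0,0,0,1],[0.1,0.11,0,0,0,0,1],[0.17,0.145,0,0,0,0,1],[0.23,0.145,0,0,0,0,1],[0.27,0.145,0,0,0,0,1],[0.278,0.145,0,0,0,0,1],[0.278,0.145,0,0,0,0,1],[0.278,0.145,0,0,0,0,1],[0.278,0.145,0,0,0,0,1]]])

```text
clock: 18.35
eef_pos: [596.9, 57.3, 90.7]
eef_rot: [-3.141, 0.0, 1.57]
wrist_force: [0.3, -0.6, -1.0]
finger_gap: 57.0
finger_force: 24.8
```

Request:
servo_tool(motion=[[[0,0,-0.02,0,0,0,1],[0,0,-0.04,0,0,0,1],[0,0,-0.06,0,0,0,1],[0,0,-0.08,0,0,0,1],[0,0,-0.08,0,0,0,1]]])

```text
clock: 18.85
eef_pos: [596.6, 57.4, 48.4]
eef_rot: [-3.139, 0.0, 1.571]
wrist_force: [-0.2, 0.5, -0.4]
finger_gap: 57.1
finger_force: 24.8
```

Request:
servo_tool(motion=[[[0,0,-0.02,0,0,0,1],[0,0,-0.04,0,0,0,1],[0,0,-0.055,0,0,0,1],[0,0,-0.055,0,0,0,1],[0,0,-0.055,0,0,0,0],[0,0,-0.055,0,0,0,0],[0,0,-0.055,0,0,0,0],[0,0,-0.055,0,0,0,0],[0,0,-0.055,0,0,0,0],[0,0,-0.055,0,0,0,0]]])

```text
clock: 19.85
eef_pos: [597.5, 57.4, 23.0]
eef_rot: [3.142, -0.0, 1.571]
wrist_force: [0.4, 0.1, -0.4]
finger_gap: 93.8
finger_force: 0.0
```

Request:
servo_tool(motion=[[[0,0,0.08,0,0,0,0],[0,0,0.17,0,0,0,0],[-0.06,0,0.25,0,0,0,0],[-0.14,0,0.33,0,0,0,0],[-0.22,0,0.36,0,0,0,0],[-0.3,0,0.36,0,0,0,0],[-0.38,0,0.36,0,0,0,0],[-0.4,0,0.36,0,0,0,0],[-0.4,0,0.36,0,0,0,0]]])

```text
clock: 20.75
eef_pos: [397.2, 57.4, 203.6]
eef_rot: [3.14, -0.0, 1.571]
wrist_force: [0.8, -0.7, -0.2]
finger_gap: 94.1
finger_force: 0.0
```

Run:
```python
from h import *
c=shot('top','t9'); d=shot('scene','s9'); P=cloud(c); s=manip.read_state(); print(s['clock'],s['eef_pos'])
for n,p in zip((48,38,28,18),[(604,152),(597.7,57),(591.8,-37),(585.6,-132)]):
    m=(P[...,2]>16+n-4)&(P[...,2]<16+n+5)&(np.hypot(P[...,0]-p[0],P[...,1]-p[1])<42)
    print(n,m.sum(),np.median(P[m][:,2]),np.std(P[m][:,2]),cv2.minEnclosingCircle(P[m][:,:2].astype(np.float32)))
m=(P[...,2]>70)&(P[...,2]<90)&(np.hypot(P[...,0]-391,P[...,1]-312)<50); print('stamp',P[m].min(0),P[m].max(0),m.sum())
a=c['frame'][130:300,180:480,::-1]; b=d['frame'][140:310,140:480,::-1]
cv2.imwrite('pics/f.png',np.vstack([cv2.resize(a,(530,300)),cv2.resize(b,(530,265))]))
```

```text
20.85 [398.53686455  57.38728104 203.24410531]
48 294 63.00757068741734 1.637245445925145 ((602.9244384765625, 151.97239685058594), 29.376684188842773)
38 296 52.760217542816065 1.5107518551581853 ((596.4375, 56.327335357666016), 29.491676330566406)
28 287 43.07833342666083 1.5884870598269107 ((589.9564208984375, -36.58475875854492), 29.34341812133789)
18 276 32.72315651067271 1.6660434422791293 ((584.3458251953125, -132.2455291748047), 29.152870178222656)
stamp [363.61625574 285.27938153  70.63885991] [419.97892429 344.84023251  84.47898791] 355
```

View pics/f.png

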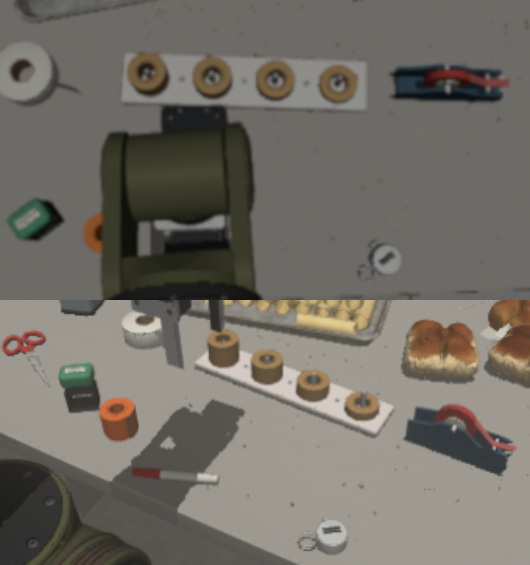

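All four rolls lie flat on their pins, with tops at 63, 53, 43 and 33 mm, widest on the left down to narrowest beside the dispenser. The stamp has not moved.

```bash
python3 -c "
from cell import manip
print(manip.sign_off())"
```

```text
the job is handed in; nothing more can be done
None
```

The job is handed in: roll_48, roll_38, roll_28 and roll_18 lie flat on pin_1 to pin_4, the narrowest beside the dispenser, the date stamp unmoved, in about 21 s.

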